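Close the bonding-wire canister

TASK

Close the bonding-wire canister that is clamped to the bench: set its loose metal cap squarely on the threaded neck, turn the cap backwards (anticlockwise seen from above) under light pressure until you feel it drop into the thread, then screw it on clockwise until it is fully home and let go. Work by feel: do not force the cap against the canister, neither down nor round, and leave the other things on the bench where they are.

Things in the scene. Friction and masses are not known exactly. Their poses are not given: they have to be found in the camera images.
- cap_center (a point): The cap: a plain metal cylinder with a ribbed side, closed on top, 58 mm across, 29 mm high, about 90 g, standing mouth down on the bench. This point lies on its axis half-way up (14.5 mm above the rim), z out of the closed top. Grip it across the side with the fingertips near the rim. Set down off the gaps it rides with this point 2.5 mm below to 4.5 mm above the neck point.
- cap_studs (a point): Axis of the cap, 3 mm above its rim, level with four round studs inside (4 mm thick, at 90 degree spacing, pointing inwards, 42 mm between opposite ends). The bore is 50 mm wide and 25 mm deep. How the studs lie to the axes of this reading is not known.
- neck (a point): The canister, clear body 64 mm across with a wire spool in it, in a fixed 96 mm square base with a rubber ring that lets it twist a little (8 N m per rad): top of the neck's metal, on its axis, 102 mm above the bench, z up. Neck 40 mm across, top 7 mm tapering to 32 mm. Cap dropped into the thread: its centre about 5.5 mm below this point; screwed home to its end stop: about 9 mm below.
- thread (a point): Neck axis, 16 mm below the neck point: upper side of the low ends of four steep ridges (48 mm across, each 65 degrees long, 3 mm thick, rising 5 mm anticlockwise). After each high end a gap of 17 degrees, closed by an upright post 7 mm higher than this point; right beyond it the next ridge begins. How they lie to the axes of this reading is not known.
- shoulder (a point): Neck axis at the top of the canister's shoulder (66 mm across), 32 mm below the neck point. Turned anticlockwise (at most 90 degrees) a cap riding on the ridges climbs, drops about 8 mm into the gaps and meets the posts. Turned clockwise while on top it runs against the posts. From the gaps, 60 to 75 degrees clockwise draws it down 3.5 mm more, to a stop against the posts.
- pad_top (a point): Centre of the top of a white sprung pad, 22 mm across, standing 5 mm out of the neck. The cap touches it when dropped into the thread; over the last 3.5 mm it pushes the cap up with a force rising from 0 to about 5 N. It lifts a cap that is not screwed on; a screwed cap stays where it is left.
- tweezers: steel tweezers lying flat, 117 mm long, 7 mm high; bystander, origin near the middle underneath
- spool: brass wire spool standing on the bench, 52 mm across, 35 mm high; bystander, origin at the centre of its underside
- dish: shallow glass dish, 90 mm across, 16 mm high; bystander, origin at the centre of its underside
- chip_box: flat black chip box, 100 x 100 x 22 mm; bystander, origin at the centre of its underside
- driver: screwdriver lying on the bench; bystander
- jar: small amber jar with white cap, 56 mm across, 65 mm high; bystander, origin at the centre of its underside
- green_case: green plastic case, 110 x 150 x 45 mm; bystander, origin at the centre of its underside
Not all that is in view belongs to the job. Of the things that look like the part that bears cap_center, the middle-sized one is meant.

How it is judged:
On the way, in this order (a step that is already met when the one before it is completed fails the run):
1. the cap is over the neck, upright, not yet dropped into the thread (horizontal distance between cap_center and neck below 0.003 m and z of cap_center in the frame of neck below 0.012 m and angle between cap_center's own z axis and vertical below 0.12 rad), for 0.1 s.
2. the cap has dropped into the thread (horizontal distance between cap_center and neck below 0.003 m and z of cap_center in the frame of neck below -0.0045 m), for 0.1 s.
At the end, for the whole second after the job is handed in: The cap is screwed home and released: its centre within 3 mm of the neck's axis and at least 8.2 mm below the neck's top point (about 9 mm is the end stop), tilted less than 0.06 rad, at rest (horizontal distance between cap_center and neck below 0.003 m and z of cap_center in the frame of neck below -0.0082 m and angle between cap_center's own z axis and vertical below 0.06 rad and contact force between the fingers and cap below 0.1 N and linear speed of cap below 0.01 m/s); the robot touches nothing.
It fails at once if the cap is forced against the canister (more than 40 N between them) (contact force between cap and canister above 40 N).
It fails at once if the robot presses on the canister itself with more than 10 N (contact force between the fingers and canister above 10 N).
It fails at once if another thing on the bench is moved more than 20 mm (distance of any of tweezers, spool, dish, chip_box, driver, jar, green_case from where it was at the start of the episode above 0.02 m).
It also fails if it takes over 72 s, if anything falls off the work surface, if the arm or the gripper's body presses on something with over 40 N, if the wrist force passes 120 N, or if a joint passes its speed limit or range.

ROBOT

A 6-joint arm with a two-finger parallel gripper is mounted at the origin on the work surface. World frame = base frame: x ahead of the robot, y to its left, z up, the work surface at z = 0. Lengths are in m, angles in rad, forces in N, time in s.
With the tool pointing down it reaches from about 0.25 to 0.85 m from the base axis. Payload 12.5 kg.
Tool frame: the origin (TCP) lies at the very end of the fingers, on their centre line; the grasp point (between the pads) lies 19 mm behind it; z points along the fingers, y is the direction in which the jaws open and shut (so a half turn about z gives the same grasp; the last joint's range is limited). The gripper opens to 93 mm and grips with 3 to 60 N. Pads are 15 mm wide; open, the fingers measure 128 mm over their backs; the gripper's body (75 mm by 188 mm) begins 65 mm behind the grasp point.
Start: joints at [-1.275, 0.351, 1.652, -0, 1.139, -0.085], TCP at [0.204, -0.511, 0.219] pointing down, gripper open.
Joint ranges: [-2.75, 2.75], [-0.79, 2.1], [0.01, 2.65], [-1.57, 4.71], [0.07, 3.14], [-2.87, 2.87]. Speed limits (rad/s): [2.22, 2.22, 2.79, 3.14, 3.14, 3.14].

INTERFACE

Orientations are given as a unit quaternion [x, y, z, w].
In Python, from rig import * gives the robot as it stands.
- The arm moves only by the tool apply_moves, never from a script. Its argument "deltas" is a list that holds one entry, the list of rows, each a list of 5 numbers: the shift along the world's x, y, z in units of 50 mm (1.0 is 50 mm), then the turn about the world's z in units of 8 degrees (1.0 is 8 degrees), then the finger opening in mm, from 0 to 93. In form: [[[tx, ty, tz, roll, claw], ...]]. A call has 1 to 10 rows; each row is the pose to reach, as a shift and turn from the pose commanded when the call began; what a row does not reach only later rows make up. A row lasts 1/10 s, in which the tool goes at most 50 mm and 8.59 degrees, less where a joint would pass 70% of its speed; a pose out of reach is approached as far as the arm can. A call with a gripper value outside its range is refused whole. The fingers move at their own pace and stop on an object; "squeeze" is the grip in N (left out, the last holds). Time passes only in rows, so rows that repeat a pose let the fingers close. It gives the time, the measured TCP pose, the force and the opening at its end, in the units of the state.
- observe(): the state, without advancing time (a new reading comes with each control period).
- get_image(name): name is "scene" or "top"; returns the picture (384x512x3 uint8, red, green, blue); there is no depth.
- calibration(name): a dict with "fovy" (degrees; the focal length in pixels is half the picture's height over the tangent of half this angle, whatever the lens; pixels are square), "cx", "cy" (the principal point, pixels), "rvec" (rotation vector, rad) and "tvec" (3), from world to camera coordinates, as OpenCV has them. Camera axes: x right, y down, z forward; pixel columns grow to the right and rows downward; lengths in m; the calibration is good to about 2 mm. A picture is of the moment at which its call begins. calibration takes no time and is no camera call.
- job_done(): hands the job in, once; it reports no verdict.
Trained networks look in the newest picture that a camera, given by its name, has taken for a name from the list of things; names that differ only in an ending like _2 or _b are one class to them, and where a whole thing is asked for, a point or a joint stands for the part that bears it (a point fixed in the world has none). Each returns a list of dicts, best first, with "p" (0 to 1); they miss things now and then, are a little off and sometimes report something else, mostly with a low value. They report only what shows in the picture. A call takes as long as a camera call. They do not tell look-alikes from the thing itself.
- cut_out(target, camera): "mask" (384x512 bool, what is visible of it).
- landmark_of(target, camera): "at" ([x, y, z] in m, in world coordinates, good to about 4 mm: a listed point, or the origin of a listed thing).
The state is a dict: "time_s": time; "joint_pos": joint angles; "joint_velocities": joint speeds; "effort": joint torques, N m; "tcp_pos": TCP position; "tool_rot": TCP orientation; "contact_force": force on the tool from outside, world axes, zero at the start; "moment": the same for the moment, N m; "finger_gap": finger opening in m.
Only numpy, scipy, OpenCV 4.12 (cv2) and the standard library are available. Lean on these libraries where they do the work, as an engineer would, in place of code of your own. Each camera call takes 0.05 s, during which the arm holds its last target.

## Working session

There is one attempt and no reset: what is moved stays moved. The work goes in short steps, Python scripts to look and compute and a tool call to move; the robot and the scene stay as the last step left them, time stands still between calls to the robot, and variables do not carry over. Pictures are saved under pics/ and viewed, and the job is handed in when it is done.

Besides the shell and the picture viewer there is one more tool, called after ">>>" as name([rows], argument=value, ...), one row to a line, values as JSON. apply_moves: Moves the arm, as the interface text tells. Its arguments: {"type":"object","properties":{"deltas":{"type":"array","items":{"type":"array","items":{"type":"array","items":{"type":"number"}}}},"squeeze":{"type":"number"}},"required":["deltas"]}

```bash
ls; mkdir -p pics; python3 - <<'E'
from rig import *
import cv2
s=observe(); print(s)
for c in ("scene","top"):
    im=get_image(c); cv2.imwrite(f"pics/{c}0.png",im[:,:,::-1]); print(c,calibration(c))
for t in ("cap_center","neck","thread","pad_top"):
    for c in ("scene","top"):
        try: print(t,c,[(d["p"],[round(float(v),4) for v in d["at"]]) for d in landmark_of(t,c)])
        except Exception as e: print(t,c,e)
E
```

```text
pics
{'time_s': 0.0, 'joint_pos': array([-1.27460283e+00,  3.51220001e-01,  1.65239439e+00,  3.79320224e-06,
        1.13907122e+00, -8.46327817e-02]), 'joint_velocities': array([ 0.00213006, -0.00088176, -0.0004067 , -0.0016326 ,  0.00017778,
       -0.00055849]), 'effort': array([ 3.65532549e-03, -4.97315204e+01, -2.85257095e+01,  7.00528873e-02,
        2.57158605e-02, -8.70865074e-05]), 'tcp_pos': array([ 0.2043418 , -0.51028457,  0.2181216 ]), 'tool_rot': array([ 9.81926130e-01,  1.89263777e-01, -5.59862455e-05, -5.43604042e-04]), 'contact_force': array([0.22865122, 0.71988563, 0.03282002]), 'moment': array([-0.0769273 ,  0.05684386, -0.02068027]), 'finger_gap': 0.09323971912287288}
scene {'fovy': 49.3013653719483, 'cx': 260.05812767122967, 'cy': 196.97634232485203, 'rvec': array([ 2.07569981,  1.22320607, -0.48683812]), 'tvec': array([-0.28746606, -0.31769282,  1.7361942 ])}
top {'fovy': 44.60525172551368, 'cx': 260.8132993583232, 'cy': 189.6572356663396, 'rvec': array([ 2.14420642, -2.05715211,  0.22955978]), 'tvec': array([-0.03558188,  0.63855272,  1.21334088])}
cap_center scene [(0.8, [0.5021, 0.1931, 0.0145]), (0.61, [0.4872, 0.1038, 0.0115]), (0.56, [0.62, 0.1389, 0.0228])]
cap_center top [(0.87, [0.5052, 0.1857, 0.0159]), (0.74, [0.4884, 0.1001, 0.0073])]
neck scene [(0.69, [0.4741, -0.1717, 0.1026])]
neck top [(0.68, [0.4694, -0.1735, 0.0991])]
thread scene [(0.65, [0.4711, -0.1799, 0.0869])]
thread top [(0.86, [0.4715, -0.1804, 0.0853])]
pad_top scene [(0.31, [0.689, -0.3583, -0.0009])]
pad_top top [(0.51, [0.4722, -0.1753, 0.1074])]
```

View pics/scene0.png

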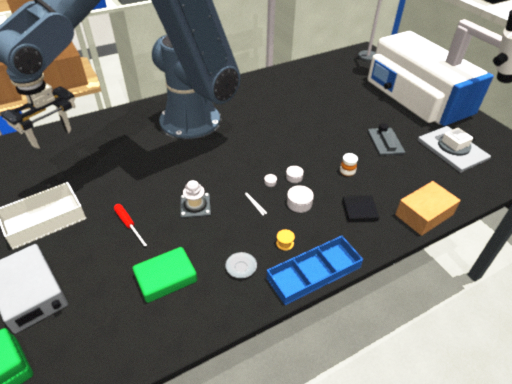

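View pics/top0.png

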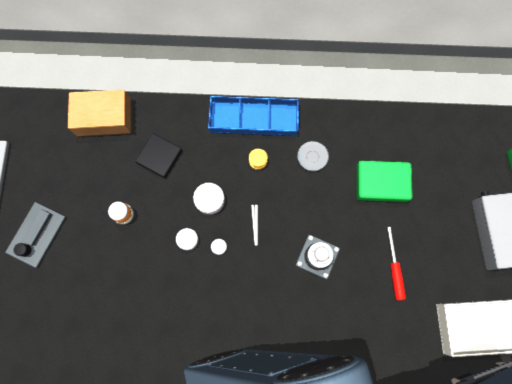

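```bash
cat > h.py <<'E'
import numpy as np, cv2
from rig import *
def cam(c):
    k=calibration(c); f=192/np.tan(np.radians(k["fovy"]/2)); K=np.array([[f,0,k["cx"]],[0,f,k["cy"]],[0,0,1.]])
    R=cv2.Rodrigues(k["rvec"])[0]; return K,R,np.array(k["tvec"])
def proj(c,p):
    K,R,t=cam(c); q=K@(R@np.array(p)+t); return q[:2]/q[2]
def onz(c,uv,z):
    K,R,t=cam(c); d=R.T@np.linalg.inv(K)@np.array([*uv,1.]); o=-R.T@t; return o+d*(z-o[2])/d[2]
def crop(c,im,ctr,h,sc,name):
    u,v=map(int,ctr); a=im[max(v-h,0):v+h,max(u-h,0):u+h,::-1]
    cv2.imwrite(name,cv2.resize(a,None,fx=sc,fy=sc,interpolation=cv2.INTER_CUBIC))
E
python3 - <<'E'
from h import *
for c in("top","scene"):
    im=get_image(c)
    K,R,t=cam(c); print(c,"cam pos",-R.T@t)
    for t in ("cap_center",):
        for d in cut_out(t,c):
            m=d["mask"]; v,u=np.nonzero(m); print(t,d["p"],u.mean(),v.mean(),m.sum(),u.min(),u.max(),v.min(),v.max())
            (x,y),(w,h),a=cv2.minAreaRect(np.c_[u,v].astype(np.float32)); print("  ",x,y,w,h, onz(c,(x,y),.029))
    ctr=proj(c,(0.505,0.186,0.0145)); crop(c,im,ctr,50,6,f"pics/{c}_cap.png"); print(ctr)
    ctr=proj(c,(0.471,-.175,0.1)); crop(c,im,ctr,40,8,f"pics/{c}_neck.png"); print(ctr)
E
```

```text
top cam pos [ 0.35557694 -0.02181578  1.32450023]
cap_center 0.73 185.86979166666666 238.53125 384 175 197 228 249
   185.5 238.50001525878906 21.21320343017578 21.21320343017578 [0.50172853 0.19420836 0.029     ]
cap_center 0.69 218.16759776536313 246.2513966480447 179 211 225 239 253
   218.0 246.0 14.0 14.0 [0.48474081 0.10288647 0.029     ]
cap_center 0.69 208.1972602739726 198.14657534246575 730 194 222 183 213
   208.0 198.0 30.0 28.0 [0.61877327 0.13949085 0.029     ]
[189.32496229 238.07490257]
[321.81093526 252.88544481]
scene cam pos [ 1.39956011 -0.47840325  1.00513561]
cap_center 0.81 299.84429065743944 198.35467128027682 578 287 313 185 211
   299.9599914550781 198.27999877929688 25.173004150390625 26.304372787475586 [0.62206993 0.13032335 0.029     ]
cap_center 0.47 294.3272727272727 173.6590909090909 220 286 302 166 181
   294.0 173.5 15.0 16.0 [0.50898011 0.17950128 0.029     ]
cap_center 0.41 270.3898305084746 179.15254237288136 118 265 276 174 185
   270.5 179.5 11.0 11.0 [0.49670113 0.09101267 0.029     ]
[294.63157553 175.32113636]
[194.18042955 185.10583319]
```

View pics/top_cap.png

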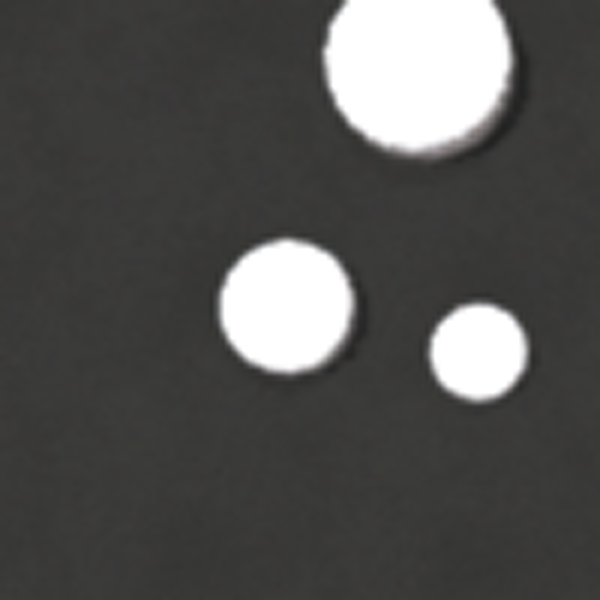

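View pics/top_neck.png

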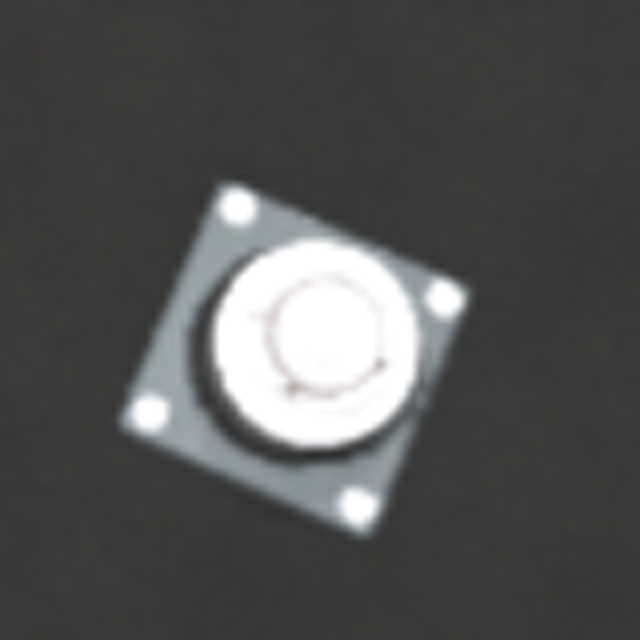

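View pics/scene_neck.png

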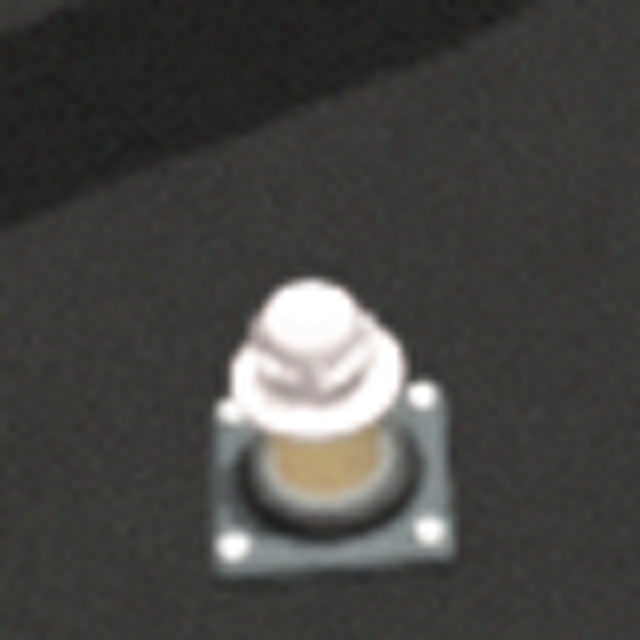

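View pics/scene_cap.png

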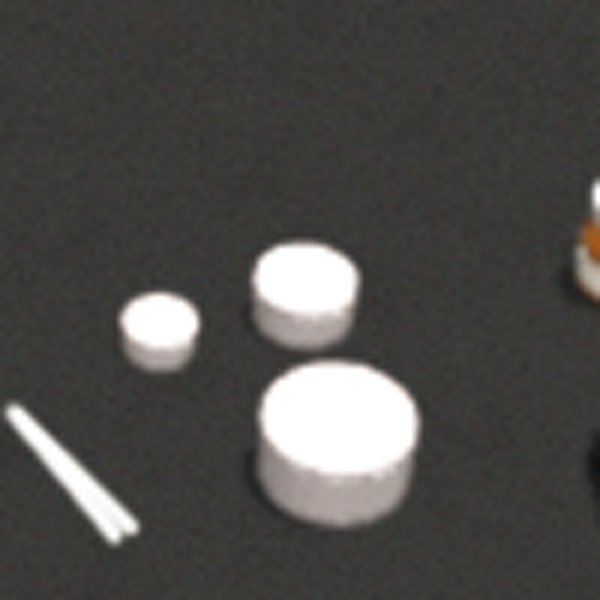

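```bash
python3 - <<'E'
from h import *
ims={c:get_image(c) for c in("top","scene")}
g=cv2.cvtColor(ims["top"],cv2.COLOR_RGB2GRAY).astype(float)
# weighted blob centroid of cap in top
def blob(u,v,r,lo,hi):
    u0,v0=int(u)-r,int(v)-r; a=np.clip((g[v0:v0+2*r+1,u0:u0+2*r+1]-lo)/(hi-lo),0,1)
    V,U=np.mgrid[v0:v0+2*r+1,u0:u0+2*r+1]; return (a*U).sum()/a.sum(),(a*V).sum()/a.sum(),a.sum()
b=blob(186,239,15,100,255); print("cap",b,2*np.sqrt(b[2]/np.pi),onz("top",b[:2],.029),onz("top",b[:2],.0145))
b=blob(320,254.5,16,150,255); print("shoulder",b,2*np.sqrt(b[2]/np.pi),onz("top",b[:2],.07))
for (x,y,z) in ((328,333,.107),(297.75,355.75,.012)):
    uv=((x+.5)/8-.5+281,(y+.5)/8-.5+212); print(uv,onz("top",uv,z))
# scene: cap top centre crop (305,288)/6; pad top centre (312,307)/8
c="scene"
for (x,y,s,ctr,h,z) in ((305,287,6,proj(c,(0.505,0.186,0.0145)),50,.029),(310,312,8,proj(c,(0.471,-.175,0.1)),40,.107),(328,473,8,proj(c,(0.471,-.175,0.1)),40,.012)):
    u0,v0=int(ctr[0])-h,int(ctr[1])-h
    uv=((x+.5)/s-.5+u0,(y+.5)/s-.5+v0); print(c,uv,onz(c,uv,z))
# tcp check
s=observe(); print("tcp proj",proj("top",s["tcp_pos"]),proj("scene",s["tcp_pos"]))
crop("scene",ims["scene"],proj("scene",s["tcp_pos"]),45,7,"pics/tcp_scene.png")
E
```

```text
cap (np.float64(186.21166786095046), np.float64(238.54427879825928), np.float64(369.14193548387095)) 21.679624302052392 [0.50168761 0.19222716 0.029     ] [0.50332297 0.19462286 0.0145    ]
shoulder (np.float64(320.2490415038154), np.float64(253.7608970779825), np.float64(511.7142857142857)) 25.525180982264086 [ 0.47133327 -0.17462383  0.07      ]
(321.5625, 253.1875) [ 0.46953577 -0.17349205  0.107     ]
(317.78125, 256.03125) [ 0.47010933 -0.17490609  0.012     ]
scene (294.4166666666667, 172.41666666666666) [0.50484331 0.18389763 0.029     ]
scene (192.3125, 183.5625) [ 0.46890556 -0.17970558  0.107     ]
scene (194.5625, 203.6875) [ 0.46390444 -0.17951762  0.012     ]
tcp proj [478.09689043 374.85453848] [ 53.77125537 139.75775854]
```

View pics/tcp_scene.png

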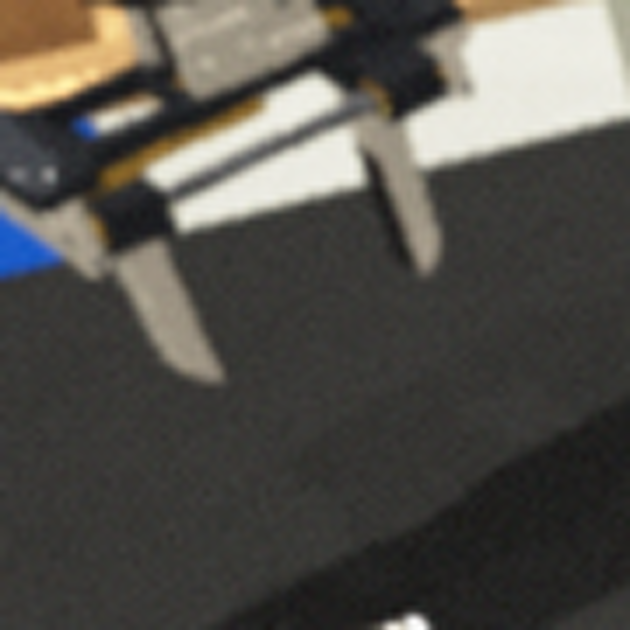

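>>> apply_moves([
  [[0.35,0.82,0.0,0.7,93],[0.7,1.64,0.0,1.4,93],[1.05,2.46,0.0,2.1,93],[1.4,3.28,0.0,2.8,93],[1.75,4.1,0.0,3.5,93],[2.1,4.92,0.0,4.2,93],[2.45,5.74,0.0,4.9,93],[2.8,6.56,0.0,5.6,93],[3.15,7.38,0.0,6.3,93],[3.5,8.2,0.0,7.0,93]],
], squeeze=10)

```text
time_s: 1.8
tcp_pos: [0.3799, -0.0989, 0.2189]
tool_rot: [0.777, 0.63, 0.0, 0.0]
contact_force: [0.9, -0.9, -0.8]
finger_gap: 0.093
```

>>> apply_moves([
  [[0.35,0.82,0.0,0.7,93],[0.7,1.64,0.0,1.4,93],[1.05,2.46,0.0,2.1,93],[1.4,3.28,0.0,2.8,93],[1.75,4.1,0.0,3.5,93],[2.1,4.92,0.0,4.2,93],[2.45,5.74,0.0,4.9,93],[2.45,5.74,-0.8,4.9,93],[2.45,5.74,-1.6,4.9,93],[2.45,5.74,-2.0,4.9,93]],
])

```text
time_s: 2.8
tcp_pos: [0.5005, 0.1864, 0.1156]
tool_rot: [0.522, 0.853, -0.001, -0.001]
contact_force: [0.7, -0.6, 0.5]
finger_gap: 0.093
```

```bash
cat > st.py <<'E'
from h import *
from scipy.spatial.transform import Rotation as Ro
def st():
    s=observe(); M=Ro.from_quat(s["tool_rot"]).as_matrix(); 
    print("t",round(s["time_s"],2),"tcp mm",np.round(s["tcp_pos"]*1000,2),"jaw",round(np.degrees(np.arctan2(M[1,1],M[0,1])),2),"tilt",np.round(M[:2,2],4),"F",np.round(s["contact_force"],2),"M",np.round(s["moment"],3),"gap",round(s["finger_gap"]*1000,2),"j6",round(s["joint_pos"][5],2)); return s
E
python3 - <<'E'
from st import *
s=st(); im=get_image("scene"); crop("scene",im,proj("scene",s["tcp_pos"]-[0,0,.05]),40,8,"pics/hov.png")
print(proj("scene",s["tcp_pos"]))
E
```

```text
t 2.8 tcp mm [500.51 186.42 115.64] jaw 27.06 tilt [-0.0035 -0.001 ] F [ 0.71 -0.58  0.52] M [-0.078 -0.061 -0.004] gap 93.0 j6 -0.2
[296.2791482  152.23046568]
```

View pics/hov.png

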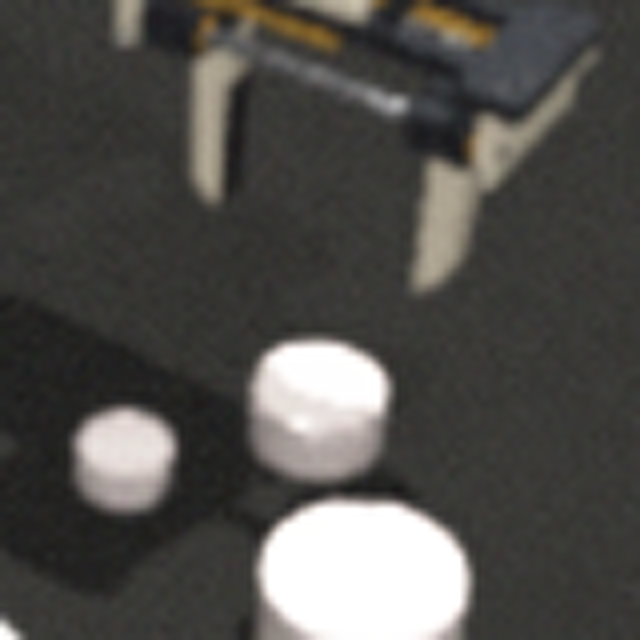

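```bash
python3 - <<'E'
from st import *
s=st(); p=s["tcp_pos"]; o=np.array([int(v)-40 for v in proj("scene",p-[0,0,.05])])
f=lambda q:(proj("scene",q)-o+.5)*8-.5
d=np.array([np.cos(np.radians(27)),np.sin(np.radians(27)),0])
print("tcp",f(p),"tips in",f(p+d*.0465),f(p-d*.0465),"out",f(p+d*.064),f(p-d*.064))
q=p.copy(); q[2]=.029; print("cap top below tcp",f(q)); 
uv=(np.array([320,380])+.5)/8-.5+o; print(onz("scene",uv,.029))
E
```

```text
t 2.85 tcp mm [499.63 186.   113.77] jaw 27.04 tilt [-0.0062 -0.0017] F [-2.71 -0.66 -2.16] M [-0.067  0.048  0.008] gap 93.08 j6 -0.2
tcp [339.42656895 239.95961187] tips in [435.68747292 280.03732631] [245.54838515 200.87393027] out [472.55049345 295.38504849] [210.81692026 186.41366993]
cap top below tcp [324.44740686 390.42601849]
[0.4928155  0.18803255 0.029     ]
```

```bash
python3 - <<'E'
from st import *
s=st(); p=s["tcp_pos"]; im=get_image("scene").copy()
o=np.array([int(v)-35 for v in proj("scene",p-[0,0,.04])]); S=8
a=cv2.resize(im[o[1]:o[1]+70,o[0]:o[0]+75,::-1],None,fx=S,fy=S,interpolation=cv2.INTER_CUBIC)
f=lambda q:tuple(np.int32(np.round((proj("scene",q)-o+.5)*S-.5)))
d=np.array([np.cos(np.radians(27)),np.sin(np.radians(27)),0]); e=np.array([-d[1],d[0],0])
for sg in (1,-1):
    pts=[f(p+sg*d*r+e*w) for r,w in ((.0465,-.0075),(.0465,.0075),(.064,.0075),(.064,-.0075))]
    cv2.polylines(a,[np.array(pts)],True,(0,0,255),1)
for x,y,z,c in ((.5017,.1922,.029,(255,0,0)),(.5048,.1839,.029,(0,200,0))):
    pts=[f((x+.029*np.cos(t),y+.029*np.sin(t),z)) for t in np.linspace(0,6.28,40)]
    cv2.polylines(a,[np.array(pts)],True,c,1)
cv2.imwrite("pics/ov.png",a)
im=get_image("top"); o=np.array([int(v)-35 for v in proj("top",p)]);
a=cv2.resize(im[o[1]:o[1]+70,o[0]:o[0]+75,::-1],None,fx=S,fy=S,interpolation=cv2.INTER_CUBIC)
f=lambda q:tuple(np.int32(np.round((proj("top",q)-o+.5)*S-.5)))
for sg in (1,-1):
    pts=[f(p+sg*d*r+e*w) for r,w in ((.0465,-.0075),(.0465,.0075),(.064,.0075),(.064,-.0075))]
    cv2.polylines(a,[np.array(pts)],True,(0,0,255),1)
cv2.imwrite("pics/ovt.png",a)
E
```

```text
t 2.85 tcp mm [499.63 186.   113.77] jaw 27.04 tilt [-0.0062 -0.0017] F [-2.71 -0.66 -2.16] M [-0.067  0.048  0.008] gap 93.08 j6 -0.2
```

View pics/ov.png

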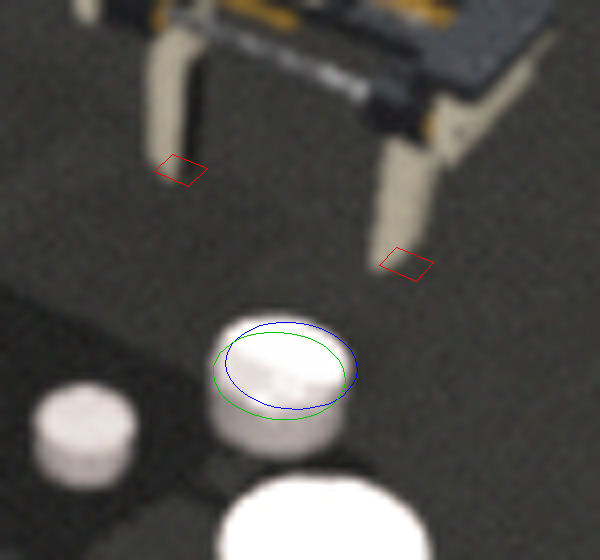

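View pics/ovt.png

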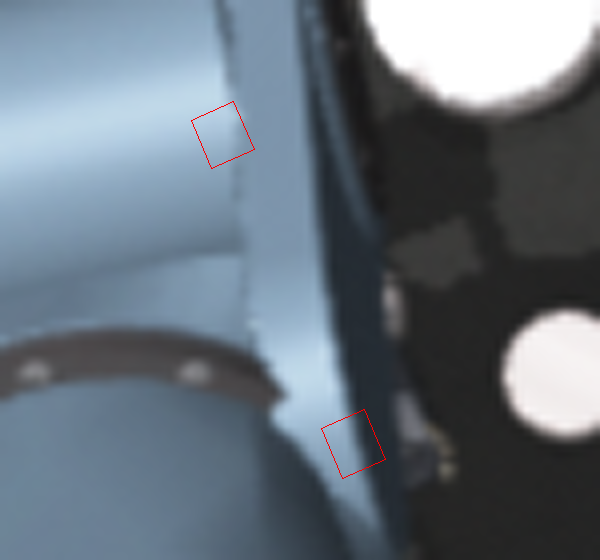

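>>> apply_moves([
  [[0,0,0,0,93],[0,0,0,0,93],[0,0,0,0,93]],
])

```text
time_s: 3.25
tcp_pos: [0.5025, 0.1865, 0.1198]
tool_rot: [0.522, 0.853, 0.001, 0.001]
contact_force: [-0.3, -0.5, 0.5]
finger_gap: 0.093
```

```bash
python3 - <<'E'
from st import *
st()
E
```

```text
t 3.25 tcp mm [502.49 186.52 119.78] jaw 27.01 tilt [0.0019 0.0005] F [-0.33 -0.49  0.47] M [-0.027 -0.086 -0.021] gap 93.01 j6 -0.2
```

>>> apply_moves([
  [[0,0.09,-0.5,0,93],[0,0.09,-1.0,0,93],[0,0.09,-1.5,0,93],[0,0.09,-2.0,0,93],[0,0.09,-2.2,0,93],[0,0.09,-2.3,0,93],[0,0.09,-2.3,0,70],[0,0.09,-2.3,0,64],[0,0.09,-2.3,0,60],[0,0.09,-2.3,0,56]],
], squeeze=6)

```text
time_s: 4.25
tcp_pos: [0.5023, 0.191, 0.0043]
tool_rot: [0.522, 0.853, 0.0, 0.0]
contact_force: [0.5, 1.0, 0.5]
finger_gap: 0.0657
```

>>> apply_moves([
  [[0,0,0,0,50],[0,0,0,0,50],[0,0,0,0,50],[0,0,0,0,50]],
])

```text
time_s: 4.65
tcp_pos: [0.5022, 0.191, 0.004]
tool_rot: [0.522, 0.853, 0.0, 0.0]
contact_force: [-1.5, -0.2, 5.5]
finger_gap: 0.0578
```

```bash
python3 - <<'E'
from st import *
s=st(); im=get_image("scene"); crop("scene",im,proj("scene",s["tcp_pos"]),35,8,"pics/g1.png")
E
```

```text
t 4.65 tcp mm [502.16 190.99   4.02] jaw 27.02 tilt [0.0005 0.0001] F [-1.45 -0.17  5.54] M [-0.063  0.002  0.007] gap 57.82 j6 -0.19
```

View pics/g1.png

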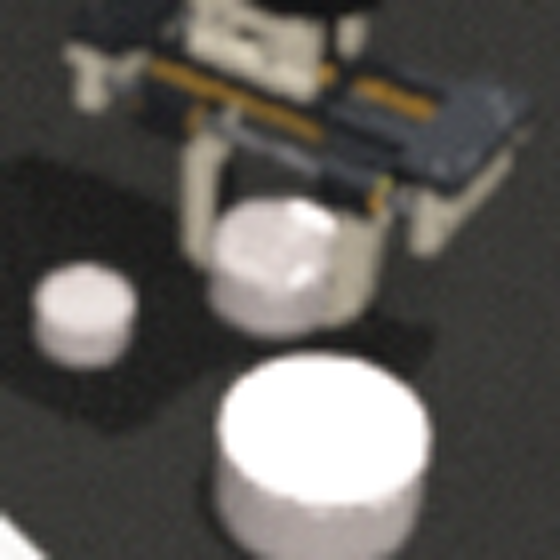

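>>> apply_moves([
  [[0,0,0,0,85],[0,0,0,0,85],[0,0,0,0,85],[0,0,0,-0.5,85],[0,0,0,-1.5,85],[0,0,0,-2.5,85],[0,0,0,-3.5,85],[0,0,0,-4.5,85],[0,0,0,-5.5,85],[0,0,0,-6.5,85]],
])

```text
time_s: 5.7
tcp_pos: [0.5019, 0.1909, 0.0035]
tool_rot: [0.845, 0.535, -0.0, -0.0]
contact_force: [0.8, -0.0, 0.2]
finger_gap: 0.0846
```

>>> apply_moves([
  [[0,0,0,-1.0,85],[0,0,0,-2.0,85],[0,0,0,-3.0,85],[0,0,0,-4.0,85],[0,0,0,-4.75,85],[0,0,0,-4.75,80],[0,0,0,-4.75,65],[0,0,0,-4.75,60],[0,0,0,-4.75,56],[0,0,0,-4.75,52]],
])

```text
time_s: 6.7
tcp_pos: [0.5019, 0.1909, 0.0036]
tool_rot: [0.972, 0.234, -0.0, -0.0]
contact_force: [-0.2, -1.0, -0.3]
finger_gap: 0.0582
```

>>> apply_moves([
  [[0,0,0,0,50],[0,0,0,0,50],[0,0,0,0,50],[0,0,0,0,50],[0,0,0,0,50]],
])

```text
time_s: 7.2
tcp_pos: [0.5019, 0.1909, 0.0036]
tool_rot: [0.972, 0.234, -0.0, -0.0]
contact_force: [-0.5, -0.1, 0.6]
finger_gap: 0.058
```

```bash
python3 - <<'E'
from st import *
s=st(); im=get_image("scene"); crop("scene",im,proj("scene",s["tcp_pos"]),35,8,"pics/g2.png")
E
```

```text
t 7.2 tcp mm [501.89 190.92   3.61] jaw -62.98 tilt [-0.0001 -0.    ] F [-0.52 -0.14  0.57] M [ 0.009 -0.073 -0.024] gap 58.05 j6 1.38
```

View pics/g2.png

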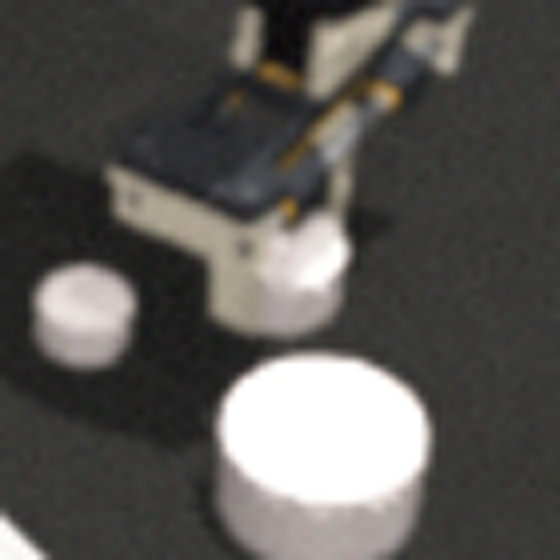

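>>> apply_moves([
  [[0,0,0,0,50],[0,0,0,0,50],[0,0,0.3,0,50],[0,0,0.9,0,50],[0,0,1.7,0,50],[0,0,2.5,0,50],[0,0,3.1,0,50],[-0.1,-0.5,3.1,0,50],[-0.15,-1.3,3.1,0,50],[-0.2,-2.1,3.1,0,50]],
], squeeze=20)

```text
time_s: 8.25
tcp_pos: [0.4916, 0.0851, 0.16]
tool_rot: [0.972, 0.234, 0.001, 0.0]
contact_force: [0.2, 0.2, -0.4]
finger_gap: 0.0578
```

>>> apply_moves([
  [[-0.1,-0.8,0,0,50],[-0.15,-1.6,0,0,50],[-0.2,-2.4,0,0,50],[-0.25,-3.2,0,0,50],[-0.3,-4.0,0,0,50],[-0.35,-4.7,0,0,50],[-0.42,-5.1,0,0,50],[-0.42,-5.23,0,0,50],[-0.42,-5.23,0,0,50],[-0.42,-5.23,0,0,50]],
])

```text
time_s: 9.25
tcp_pos: [0.471, -0.1747, 0.1589]
tool_rot: [0.972, 0.234, 0.0, -0.0]
contact_force: [-0.6, 0.4, -0.9]
finger_gap: 0.0573
```

```bash
cat > look.py <<'E'
from st import *
import sys
def look(name,c="scene",nx=.4707,ny=-.1755,h=35,S=8):
    s=st(); im=get_image(c); p=s["tcp_pos"]
    o=np.array([int(v)-h for v in proj(c,(p[0],p[1],.1))])
    a=cv2.resize(im[o[1]:o[1]+2*h,o[0]:o[0]+2*h,::-1],None,fx=S,fy=S,interpolation=cv2.INTER_CUBIC)
    cv2.imwrite(name,a); f=lambda q:(proj(c,q)-o+.5)*S-.5
    print("tcp axis",f((p[0],p[1],p[2]-.0036)),"neck axis",f((nx,ny,.07)),f((nx,ny,.102)))
if __name__=="__main__": look(sys.argv[1],*(sys.argv[2:3]))
E
python3 look.py pics/n1.png; python3 look.py pics/n1t.png top
```

```text
t 9.25 tcp mm [ 471.04 -174.7   158.95] jaw -62.96 tilt [0.0002 0.0001] F [-0.59  0.42 -0.91] M [0.016 0.002 0.01 ] gap 57.29 j6 0.65
tcp axis [272.09452651 178.41197064] neck axis [290.52991063 339.03505563] [282.98245523 280.58824669]
t 9.3 tcp mm [ 471.06 -174.54  158.87] jaw -62.92 tilt [0.     0.0002] F [-0.2   0.44 -0.72] M [-0.009 -0.001  0.013] gap 57.71 j6 0.65
tcp axis [310.98247945 274.43943315] neck axis [280.09814749 299.6067813 ] [292.29407791 291.02448527]
```

View pics/n1.png

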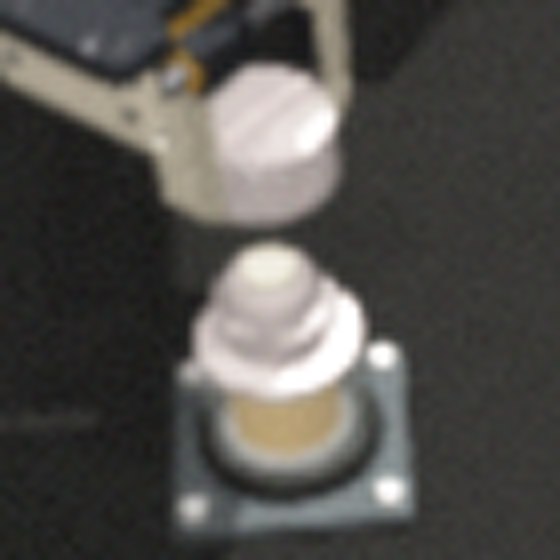

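View pics/n1t.png

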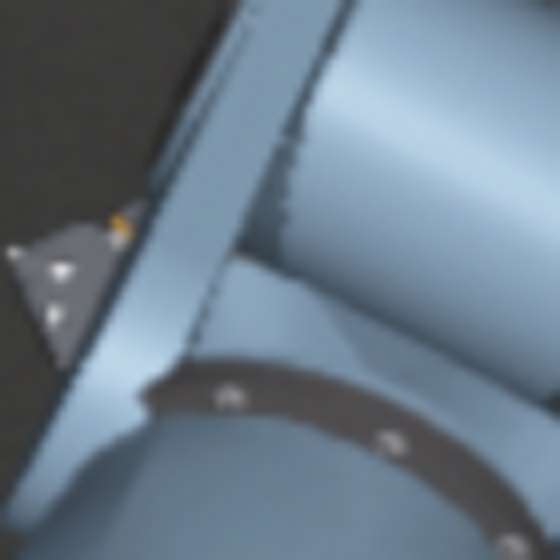

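>>> apply_moves([
  [[0,0,-0.1,0.8,50],[0,0,-0.2,1.6,50],[0,0,-0.3,2.4,50],[0,0,-0.4,3.2,50],[0,0,-0.5,4.0,50],[0,0,-0.6,4.8,50],[0,0,-0.68,5.6,50],[0,0,-0.68,5.6,50],[0,0,-0.68,5.6,50]],
])

```text
time_s: 10.25
tcp_pos: [0.4711, -0.1751, 0.1248]
tool_rot: [0.811, 0.585, 0.0, -0.0]
contact_force: [-0.7, 0.3, -0.8]
finger_gap: 0.0574
```

```bash
python3 look.py pics/n2.png
```

```text
t 10.25 tcp mm [ 471.07 -175.05  124.75] jaw -18.33 tilt [-0.0001  0.0001] F [-0.69  0.26 -0.81] M [ 0.013 -0.03  -0.042] gap 57.41 j6 -0.13
tcp axis [279.78754066 244.82920545] neck axis [290.52991063 339.03505563] [282.98245523 280.58824669]
```

View pics/n2.png

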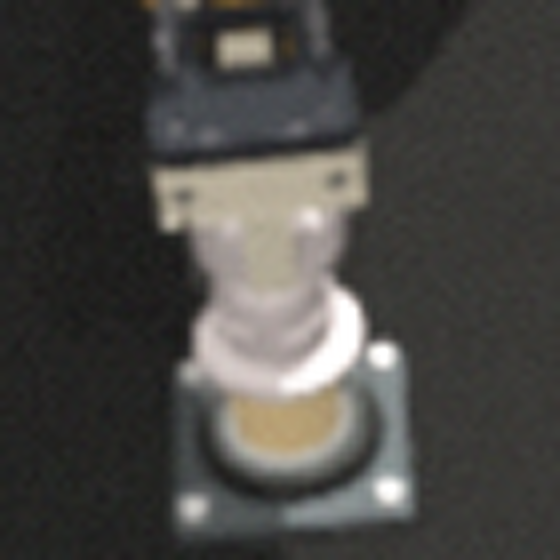

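```bash
cat > edges.py <<'E'
from st import *
def edges(rows,bg=None,avg=3,x0=-18,x1=18,uc=None):
    g=np.mean([cv2.cvtColor(get_image("scene"),cv2.COLOR_RGB2GRAY).astype(float) for _ in range(avg)],0)
    for v in rows:
        u=int(uc); seg=g[v,u+x0:u+x1]; print(v,u+x0,np.int32(seg))
    return g
E
python3 - <<'E'
from edges import *
s=st(); p=s["tcp_pos"]; o=np.array([int(v)-35 for v in proj("scene",(p[0],p[1],.1))]); print(o)
r=[o[1]+int(y/8) for y in (208,216,224,232,240,248,256,264,272,280,300,312,320,328,336,344,352,360,368)]
edges(r,uc=o[0]+35)
E
```

```text
t 10.3 tcp mm [ 471.15 -175.19  124.88] jaw -18.32 tilt [ 0.0003 -0.0001] F [0.83 0.12 0.07] M [-0.079 -0.012 -0.029] gap 57.93 j6 -0.13
[159 150]
176 176 [ 29  38  73 137 170 159 151 170 174 176 179 181 179 175 174 175 175 174
 177 185 194 213 216 181 152 131 101  82  62  58  56  57  59  56  57  57]
177 176 [ 31  32  66 134 174 151 137 164 172 174 185 189 188 176 171 172 172 171
 177 187 197 221 224 182 145 120  81  56  55  57  58  57  56  59  60  56]
178 176 [ 32  33  46  99 130 106 102 140 156 161 179 189 187 172 168 169 168 170
 173 180 179 186 196 175 147 121  80  57  54  58  56  58  54  59  55  56]
179 176 [ 30  30  33  43  51  47  75 122 142 149 163 175 170 164 168 169 168 169
 170 167 155 154 158 153 146 120  76  54  55  57  55  56  57  59  57  56]
180 176 [ 29  27  30  31  31  34  67 111 141 147 157 163 158 162 168 167 168 168
 169 158 148 154 154 153 144 116  71  53  54  56  56  56  55  57  56  55]
181 176 [ 29  32  32  30  31  32  57 105 136 146 153 156 158 166 172 169 168 169
 169 152 143 154 154 152 137 102  63  53  54  55  53  54  57  57  57  59]
182 176 [ 31  31  31  2
[... 1291 characters left out ...]
58 164
 176 181 176 156 142 183 245 254 254 247 148  95 114 110  72  61  56  58]
193 176 [ 33  33  34  32  31  30  47 138 197 201 196 180 160 155 156 156 157 161
 166 161 150 145 173 234 252 254 253 238 153 201 240 227 144  74  57  58]
194 176 [ 33  33  35  31  32  38  65 138 190 203 204 197 182 168 160 160 160 159
 158 153 157 179 233 252 254 254 250 198 150 229 252 247 181  99  61  57]
195 176 [ 35  32  34  35  37  78 129 158 181 194 204 203 199 192 183 179 175 169
 166 174 195 234 252 254 254 249 222 157 137 184 232 226 163 107  62  58]
196 176 [ 34  35  34  36  49 106 159 172 163 176 196 201 203 203 200 200 197 191
 194 212 236 251 254 253 248 214 153 138 133 137 156 155 142 108  66  57]
```

>>> apply_moves([
  [[0,0,-0.1,0,50],[0,0,-0.2,0,50],[0,0,-0.3,0,50],[0,0,-0.4,0,50],[0,0,-0.42,0,50],[0,0,-0.44,0,50],[0,0,-0.46,0,50],[0,0,-0.46,0,50]],
], squeeze=15)

```text
time_s: 11.25
tcp_pos: [0.4709, -0.1756, 0.1016]
tool_rot: [0.81, 0.586, 0.0, 0.0]
contact_force: [0.8, -0.0, -0.5]
finger_gap: 0.0578
```

```bash
python3 -c "
from st import *
st()"
```

```text
t 11.25 tcp mm [ 470.94 -175.6   101.63] jaw -18.19 tilt [ 0. -0.] F [ 0.8  -0.04 -0.45] M [-0.025 -0.062 -0.001] gap 57.76 j6 -0.13
```

>>> apply_moves([
  [[0,0,-0.02,0,50],[0,0,-0.04,0,50],[0,0,-0.06,0,50],[0,0,-0.08,0,50]],
])

```text
time_s: 11.65
tcp_pos: [0.4709, -0.1756, 0.0976]
tool_rot: [0.81, 0.587, -0.0, -0.0]
contact_force: [0.2, -0.8, 0.1]
finger_gap: 0.0578
```

>>> apply_moves([
  [[0,0,-0.02,0,50],[0,0,-0.02,0,50]],
])

```text
time_s: 11.85
tcp_pos: [0.4707, -0.1756, 0.0964]
tool_rot: [0.81, 0.587, -0.0, -0.0]
contact_force: [-1.1, -0.4, -0.7]
finger_gap: 0.058
```

```bash
python3 -c "
from st import *
st()"
```

```text
t 11.85 tcp mm [ 470.69 -175.58   96.42] jaw -18.18 tilt [-0.0006  0.0001] F [-1.05 -0.35 -0.68] M [-0.208  0.191 -0.017] gap 58.03 j6 -0.13
```

>>> apply_moves([
  [[0,0,-0.01,0,50],[0,0,-0.01,0,50]],
])

```text
time_s: 12.05
tcp_pos: [0.4707, -0.1756, 0.0961]
tool_rot: [0.81, 0.586, -0.0, -0.0]
contact_force: [-1.7, -0.8, 0.1]
finger_gap: 0.0577
```

```bash
python3 -c "
from st import *
st()"
```

```text
t 12.05 tcp mm [ 470.74 -175.58   96.05] jaw -18.18 tilt [-0.0004  0.0001] F [-1.74 -0.82  0.07] M [-0.266  0.332 -0.013] gap 57.71 j6 -0.13
```

>>> apply_moves([
  [[0,0,-0.01,0,50],[0,0,-0.01,0,50]],
])

```text
time_s: 12.25
tcp_pos: [0.4708, -0.1756, 0.0956]
tool_rot: [0.81, 0.587, -0.0, -0.0]
contact_force: [-2.3, -0.4, 0.2]
finger_gap: 0.0579
```

```bash
python3 -c "
from st import *
st()"
```

```text
t 12.25 tcp mm [ 470.78 -175.59   95.6 ] jaw -18.18 tilt [-0.0003 -0.    ] F [-2.31 -0.38  0.2 ] M [-0.263  0.452 -0.021] gap 57.87 j6 -0.13
```

>>> apply_moves([
  [[-0.01,-0.006,0,0,50],[-0.01,-0.006,0,0,50]],
])

```text
time_s: 12.45
tcp_pos: [0.4706, -0.1759, 0.0957]
tool_rot: [0.81, 0.586, 0.0, 0.0]
contact_force: [-0.2, -0.2, -0.9]
finger_gap: 0.0577
```

```bash
python3 -c "
from st import *
st()"
```

```text
t 12.45 tcp mm [ 470.56 -175.85   95.67] jaw -18.19 tilt [0.0004 0.    ] F [-0.18 -0.16 -0.93] M [-0.05   0.103 -0.035] gap 57.67 j6 -0.13
```

>>> apply_moves([
  [[0,0,-0.01,0,50],[0,0,-0.02,0,50],[0,0,-0.02,0,50]],
])

```text
time_s: 12.75
tcp_pos: [0.4705, -0.1759, 0.0946]
tool_rot: [0.81, 0.586, 0.0, 0.0]
contact_force: [-0.5, -0.8, -0.5]
finger_gap: 0.0578
```

```bash
python3 -c "
from st import *
st()"
```

```text
t 12.75 tcp mm [ 470.52 -175.87   94.59] jaw -18.18 tilt [0.0002 0.    ] F [-0.48 -0.76 -0.51] M [-0.124 -0.011  0.026] gap 57.82 j6 -0.13
```

>>> apply_moves([
  [[0,0,-0.01,0,50],[0,0,-0.02,0,50],[0,0,-0.02,0,50]],
])

```text
time_s: 13.05
tcp_pos: [0.4705, -0.1759, 0.0936]
tool_rot: [0.81, 0.587, 0.0, 0.0]
contact_force: [0.2, 0.3, -0.6]
finger_gap: 0.0577
```

```bash
python3 -c "
from st import *
st()"
```

```text
t 13.05 tcp mm [ 470.47 -175.87   93.58] jaw -18.18 tilt [0.0001 0.    ] F [ 0.19  0.34 -0.61] M [ 0.004 -0.021 -0.009] gap 57.68 j6 -0.13
```

>>> apply_moves([
  [[0,0,-0.01,0,50],[0,0,-0.02,0,50],[0,0,-0.02,0,50]],
])

```text
time_s: 13.35
tcp_pos: [0.4704, -0.1758, 0.0926]
tool_rot: [0.81, 0.586, -0.0, -0.0]
contact_force: [0.3, -0.2, -0.4]
finger_gap: 0.058
```

>>> apply_moves([
  [[0,0,-0.01,0,50],[0,0,-0.02,0,50],[0,0,-0.02,0,50]],
])

```text
time_s: 13.65
tcp_pos: [0.4705, -0.1759, 0.0917]
tool_rot: [0.81, 0.586, 0.0, 0.0]
contact_force: [-0.0, -0.2, 0.8]
finger_gap: 0.0574
```

```bash
python3 -c "
from st import *
st()"
```

```text
t 13.65 tcp mm [ 470.47 -175.88   91.66] jaw -18.18 tilt [ 0.0001 -0.    ] F [-0.02 -0.19  0.75] M [-0.04  -0.008 -0.017] gap 57.44 j6 -0.13
```

>>> apply_moves([
  [[0,0,-0.01,0,50],[0,0,-0.01,0,50]],
])

```text
time_s: 13.85
tcp_pos: [0.4705, -0.1759, 0.0914]
tool_rot: [0.81, 0.586, 0.0, 0.0]
contact_force: [-2.1, 0.3, 4.4]
finger_gap: 0.0581
```

>>> apply_moves([
  [[0,0,-0.01,0,50],[0,0,-0.01,0,50]],
])

```text
time_s: 14.05
tcp_pos: [0.4706, -0.1759, 0.0913]
tool_rot: [0.81, 0.586, 0.0, 0.0]
contact_force: [-3.2, 1.3, 9.6]
finger_gap: 0.0574
```

```bash
python3 -c "
from st import *
st()"
```

```text
t 14.05 tcp mm [ 470.58 -175.94   91.28] jaw -18.18 tilt [ 0.0004 -0.0002] F [-3.25  1.27  9.63] M [0.163 0.515 0.04 ] gap 57.41 j6 -0.13
```

>>> apply_moves([
  [[0,0,0.008,0.0,50],[0,0,0.014,0.5,50],[0,0,0.02,1.0,50],[0,0,0.02,1.0,50]],
])

```text
time_s: 14.45
tcp_pos: [0.4706, -0.1761, 0.092]
tool_rot: [0.767, 0.642, 0.0, 0.0]
contact_force: [-1.8, -0.3, 4.8]
finger_gap: 0.0577
```

```bash
python3 -c "
from st import *
st()"
```

```text
t 14.45 tcp mm [ 470.65 -176.05   92.02] jaw -10.12 tilt [ 0.0006 -0.0004] F [-1.82 -0.34  4.78] M [-0.073  0.217  0.016] gap 57.71 j6 -0.27
```

>>> apply_moves([
  [[0,0,0.006,0.5,50],[0,0,0.012,1.0,50],[0,0,0.012,1.0,50]],
])

```text
time_s: 14.75
tcp_pos: [0.4707, -0.176, 0.0926]
tool_rot: [0.72, 0.694, 0.0, 0.0]
contact_force: [-1.4, -0.4, 5.1]
finger_gap: 0.0576
```

```bash
python3 -c "
from st import *
st()"
```

```text
t 14.75 tcp mm [ 470.65 -176.02   92.61] jaw -2.14 tilt [ 0.0006 -0.0003] F [-1.4  -0.37  5.07] M [-0.002  0.175 -0.003] gap 57.57 j6 -0.41
```

>>> apply_moves([
  [[0,0,0.006,0.5,50],[0,0,0.012,1.0,50],[0,0,0.012,1.0,50]],
])

```text
time_s: 15.05
tcp_pos: [0.4708, -0.176, 0.0931]
tool_rot: [0.67, 0.742, 0.0, 0.0]
contact_force: [1.1, 0.3, 4.8]
finger_gap: 0.0578
```

```bash
python3 -c "
from st import *
st()"
```

```text
t 15.05 tcp mm [ 470.81 -175.99   93.1 ] jaw 5.8 tilt [ 0.0009 -0.0004] F [1.06 0.33 4.84] M [ 0.054 -0.092  0.05 ] gap 57.79 j6 -0.55
```

>>> apply_moves([
  [[0,0,0.005,0.5,50],[0,0,0.005,0.5,50]],
])

```text
time_s: 15.25
tcp_pos: [0.4704, -0.1759, 0.093]
tool_rot: [0.645, 0.765, -0.0, 0.0]
contact_force: [-0.2, -1.5, 0.3]
finger_gap: 0.0571
```

```bash
python3 -c "
from st import *
st()"
```

```text
t 15.25 tcp mm [ 470.41 -175.93   93.02] jaw 9.74 tilt [-0.0001 -0.0001] F [-0.24 -1.54  0.32] M [-0.143  0.015  0.037] gap 57.13 j6 -0.62
```

>>> apply_moves([
  [[0,0,0.003,0.5,50],[0,0,0.003,0.5,50]],
])

```text
time_s: 15.45
tcp_pos: [0.4703, -0.1758, 0.093]
tool_rot: [0.618, 0.786, -0.0, -0.0]
contact_force: [0.3, 0.5, 0.5]
finger_gap: 0.0573
```

```bash
python3 -c "
from st import *
st()"
```

```text
t 15.45 tcp mm [ 470.26 -175.82   93.01] jaw 13.69 tilt [-0.0005  0.0002] F [0.31 0.49 0.47] M [-0.032 -0.154  0.005] gap 57.28 j6 -0.69
```

>>> apply_moves([
  [[0,0,-0.01,0,50],[0,0,-0.02,0,50],[0,0,-0.02,0,50]],
])

```text
time_s: 15.75
tcp_pos: [0.4703, -0.1759, 0.0921]
tool_rot: [0.617, 0.787, -0.0, -0.0]
contact_force: [-0.5, -0.1, 0.3]
finger_gap: 0.0576
```

```bash
python3 -c "
from st import *
st()"
```

```text
t 15.75 tcp mm [ 470.33 -175.86   92.1 ] jaw 13.73 tilt [-0.0003  0.0001] F [-0.51 -0.14  0.3 ] M [-0.06  -0.063  0.061] gap 57.63 j6 -0.69
```

Free; it is in the gap. Lowering on by feel.

>>> apply_moves([
  [[0,0,-0.01,0,50],[0,0,-0.02,0,50],[0,0,-0.03,0,50],[0,0,-0.04,0,50],[0,0,-0.04,0,50]],
])

```text
time_s: 16.25
tcp_pos: [0.4704, -0.176, 0.0902]
tool_rot: [0.617, 0.787, -0.0, -0.0]
contact_force: [-1.6, -2.9, 0.5]
finger_gap: 0.0574
```

>>> apply_moves([
  [[0,0,-0.01,0,50],[0,0,-0.02,0,50],[0,0,-0.02,0,50]],
])

```text
time_s: 16.55
tcp_pos: [0.4703, -0.1759, 0.0891]
tool_rot: [0.617, 0.787, -0.0, -0.0]
contact_force: [-1.2, -2.2, -0.7]
finger_gap: 0.0575
```

```bash
python3 -c "
from st import *
st()"
```

```text
t 16.55 tcp mm [ 470.34 -175.9    89.13] jaw 13.82 tilt [-0.0002 -0.    ] F [-1.24 -2.24 -0.66] M [-0.389  0.163  0.036] gap 57.45 j6 -0.69
```

>>> apply_moves([
  [[-0.004,-0.008,-0.01,0,50],[-0.004,-0.008,-0.02,0,50],[-0.004,-0.008,-0.03,0,50],[-0.004,-0.008,-0.03,0,50]],
])

```text
time_s: 16.95
tcp_pos: [0.4703, -0.1762, 0.0876]
tool_rot: [0.617, 0.787, 0.0, -0.0]
contact_force: [-0.2, -0.1, -1.9]
finger_gap: 0.0577
```

```bash
python3 -c "
from st import *
st()"
```

```text
t 16.95 tcp mm [ 470.28 -176.18   87.63] jaw 13.81 tilt [0.0001 0.0002] F [-0.22 -0.06 -1.86] M [-0.01  -0.037  0.033] gap 57.71 j6 -0.69
```

>>> apply_moves([
  [[0,0,-0.01,0,50],[0,0,-0.02,0,50],[0,0,-0.02,0,50]],
])

```text
time_s: 17.25
tcp_pos: [0.4702, -0.1763, 0.0867]
tool_rot: [0.617, 0.787, 0.0, -0.0]
contact_force: [0.6, -0.3, -0.9]
finger_gap: 0.0578
```

>>> apply_moves([
  [[0,0,-0.01,0,50],[0,0,-0.02,0,50],[0,0,-0.02,0,50]],
])

```text
time_s: 17.55
tcp_pos: [0.4702, -0.1762, 0.0857]
tool_rot: [0.617, 0.787, -0.0, -0.0]
contact_force: [-0.3, -0.2, -0.7]
finger_gap: 0.0578
```

```bash
python3 -c "
from st import *
st()"
```

```text
t 17.55 tcp mm [ 470.2  -176.23   85.66] jaw 13.82 tilt [-0.0001  0.0001] F [-0.31 -0.2  -0.73] M [-0.065 -0.121  0.004] gap 57.77 j6 -0.69
```

>>> apply_moves([
  [[0,0,-0.01,0,50],[0,0,-0.01,-0.5,50],[0,0,-0.01,-1.0,50],[0,0,-0.01,-1.0,50]],
])

```text
time_s: 17.95
tcp_pos: [0.4703, -0.1763, 0.0852]
tool_rot: [0.671, 0.742, 0.0, 0.0]
contact_force: [-0.4, -0.8, -0.1]
finger_gap: 0.0576
```

```bash
python3 -c "
from st import *
st()"
```

```text
t 17.95 tcp mm [ 470.27 -176.31   85.25] jaw 5.76 tilt [ 0.0001 -0.    ] F [-0.42 -0.79 -0.08] M [-0.001 -0.056 -0.002] gap 57.56 j6 -0.55
```

>>> apply_moves([
  [[0,0,-0.006,-0.5,50],[0,0,-0.012,-1.0,50],[0,0,-0.012,-1.0,50]],
])

```text
time_s: 18.25
tcp_pos: [0.4703, -0.1763, 0.0847]
tool_rot: [0.72, 0.694, 0.0, 0.0]
contact_force: [0.0, 0.3, 0.9]
finger_gap: 0.0579
```

```bash
python3 -c "
from st import *
st()"
```

```text
t 18.25 tcp mm [ 470.33 -176.33   84.71] jaw -2.13 tilt [ 0.0002 -0.0001] F [0.03 0.26 0.86] M [-0.062 -0.054 -0.005] gap 57.94 j6 -0.41
```

>>> apply_moves([
  [[0,0,-0.006,-0.5,50],[0,0,-0.012,-1.0,50],[0,0,-0.012,-1.0,50]],
])

```text
time_s: 18.55
tcp_pos: [0.4703, -0.1763, 0.0841]
tool_rot: [0.766, 0.642, 0.0, 0.0]
contact_force: [-0.6, 1.5, 0.0]
finger_gap: 0.0576
```

```bash
python3 -c "
from st import *
st()"
```

```text
t 18.55 tcp mm [ 470.34 -176.33   84.14] jaw -10.07 tilt [ 0.0003 -0.0001] F [-0.64  1.48  0.01] M [-0.044 -0.014  0.014] gap 57.63 j6 -0.28
```

>>> apply_moves([
  [[0,0,-0.006,-0.5,50],[0,0,-0.012,-1.0,50],[0,0,-0.012,-1.0,50]],
])

```text
time_s: 18.85
tcp_pos: [0.4704, -0.1764, 0.0836]
tool_rot: [0.809, 0.588, 0.0, 0.0]
contact_force: [-0.3, -0.8, 3.0]
finger_gap: 0.0575
```

```bash
python3 -c "
from st import *
st()"
```

```text
t 18.85 tcp mm [ 470.39 -176.36   83.6 ] jaw -18.03 tilt [ 0.0004 -0.0002] F [-0.32 -0.84  3.05] M [-0.033 -0.061 -0.028] gap 57.48 j6 -0.14
```

>>> apply_moves([
  [[0,0,-0.006,-0.5,50],[0,0,-0.012,-1.0,50],[0,0,-0.012,-1.0,50]],
])

```text
time_s: 19.15
tcp_pos: [0.4704, -0.1764, 0.083]
tool_rot: [0.848, 0.53, 0.0, 0.0]
contact_force: [0.3, -0.3, 2.9]
finger_gap: 0.0576
```

```bash
python3 -c "
from st import *
st()"
```

```text
t 19.15 tcp mm [ 470.42 -176.39   83.03] jaw -26.0 tilt [ 0.0005 -0.0002] F [ 0.35 -0.25  2.89] M [-0.021 -0.024  0.002] gap 57.62 j6 0.0
```

>>> apply_moves([
  [[0,0,-0.006,-0.5,50],[0,0,-0.01,-1.0,50],[0,0,-0.01,-1.0,50]],
])

```text
time_s: 19.45
tcp_pos: [0.4704, -0.1764, 0.0825]
tool_rot: [0.883, 0.47, 0.0, 0.0]
contact_force: [-0.1, -0.2, 3.5]
finger_gap: 0.0576
```

```bash
python3 -c "
from st import *
st()"
```

```text
t 19.45 tcp mm [ 470.43 -176.39   82.53] jaw -33.98 tilt [ 0.0005 -0.0002] F [-0.07 -0.17  3.51] M [ 0.007 -0.03   0.024] gap 57.59 j6 0.14
```

>>> apply_moves([
  [[0,0,-0.005,-0.5,50],[0,0,-0.005,-0.5,50]],
])

```text
time_s: 19.65
tcp_pos: [0.4704, -0.1764, 0.0823]
tool_rot: [0.899, 0.439, 0.0, 0.0]
contact_force: [-0.6, -0.4, 3.7]
finger_gap: 0.0579
```

```bash
python3 -c "
from st import *
st()"
```

```text
t 19.65 tcp mm [ 470.41 -176.35   82.26] jaw -37.98 tilt [ 0.0004 -0.0002] F [-0.61 -0.42  3.68] M [-0.049 -0.046 -0.031] gap 57.87 j6 0.21
```

>>> apply_moves([
  [[0,0,-0.003,-0.5,50],[0,0,-0.003,-0.5,50]],
])

```text
time_s: 19.85
tcp_pos: [0.4704, -0.1764, 0.0821]
tool_rot: [0.913, 0.407, 0.0, 0.0]
contact_force: [-0.1, 0.5, 4.4]
finger_gap: 0.0573
```

```bash
python3 -c "
from st import *
st()"
```

```text
t 19.85 tcp mm [ 470.39 -176.36   82.09] jaw -41.98 tilt [ 0.0004 -0.0002] F [-0.06  0.53  4.38] M [-0.085 -0.035  0.001] gap 57.31 j6 0.28
```

>>> apply_moves([
  [[0,0,-0.002,-0.5,50],[0,0,-0.002,-0.5,50]],
])

```text
time_s: 20.05
tcp_pos: [0.4704, -0.1763, 0.082]
tool_rot: [0.927, 0.375, 0.0, 0.0]
contact_force: [-0.3, -0.3, 4.8]
finger_gap: 0.0574
```

```bash
python3 -c "
from st import *
st()"
```

```text
t 20.05 tcp mm [ 470.37 -176.32   81.96] jaw -45.99 tilt [ 0.0003 -0.0001] F [-0.33 -0.26  4.82] M [-0.069 -0.061  0.013] gap 57.44 j6 0.35
```

>>> apply_moves([
  [[0,0,-0.004,-0.5,50],[0,0,-0.004,-0.5,50]],
])

```text
time_s: 20.25
tcp_pos: [0.4703, -0.1763, 0.0817]
tool_rot: [0.94, 0.342, 0.0, 0.0]
contact_force: [0.7, -0.5, 4.4]
finger_gap: 0.0576
```

```bash
python3 -c "
from st import *
st()"
```

```text
t 20.25 tcp mm [ 470.33 -176.34   81.71] jaw -49.99 tilt [ 0.0002 -0.0001] F [ 0.75 -0.5   4.44] M [-0.013 -0.007  0.039] gap 57.59 j6 0.42
```

>>> apply_moves([
  [[0,0,-0.002,-0.5,50],[0,0,-0.002,-0.5,50]],
])

```text
time_s: 20.45
tcp_pos: [0.47, -0.1763, 0.0816]
tool_rot: [0.951, 0.309, -0.0, -0.0]
contact_force: [-1.7, 0.7, 7.5]
finger_gap: 0.0579
```

```bash
python3 look.py pics/s1.png
```

```text
t 20.45 tcp mm [ 469.99 -176.29   81.61] jaw -53.97 tilt [-0.0006 -0.    ] F [-1.71  0.67  7.49] M [-0.025  0.305  0.094] gap 57.91 j6 0.49
tcp axis [294.12725837 324.14678981] neck axis [298.52991063 339.03505563] [290.98245523 280.58824669]
```

View pics/s1.png

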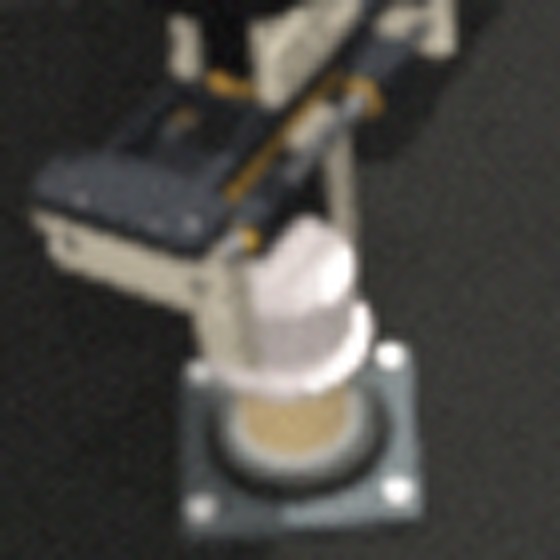

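>>> apply_moves([
  [[0,0,0.0,-0.3,50],[0,0,0.0,-0.3,50]],
])

```text
time_s: 20.7
tcp_pos: [0.4699, -0.1763, 0.0816]
tool_rot: [0.957, 0.29, -0.0, -0.0]
contact_force: [-2.9, -0.6, 6.4]
finger_gap: 0.0578
```

```bash
python3 -c "
from st import *
st()"
```

```text
t 20.7 tcp mm [ 469.88 -176.31   81.59] jaw -56.3 tilt [-0.0009 -0.0001] F [-2.95 -0.56  6.42] M [-0.104  0.385  0.374] gap 57.77 j6 0.53
```

>>> apply_moves([
  [[0,0,0,0.25,50],[0,0,0,0.25,50],[0,0,0,0.25,62],[0,0,0,0.25,75],[0,0,0,0.25,85],[0,0,0,0.25,90],[0,0,0,0.25,90],[0,0,0,0.25,90]],
])

```text
time_s: 21.5
tcp_pos: [0.4702, -0.1763, 0.0815]
tool_rot: [0.953, 0.304, -0.0, -0.0]
contact_force: [-0.5, 1.2, 0.6]
finger_gap: 0.0895
```

```bash
python3 look.py pics/s2.png
```

```text
t 21.5 tcp mm [ 470.22 -176.26   81.49] jaw -54.57 tilt [-0.0001  0.0001] F [-0.55  1.22  0.57] M [-0.054  0.008  0.06 ] gap 89.51 j6 0.5
tcp axis [294.42931817 324.7038963 ] neck axis [298.52991063 339.03505563] [290.98245523 280.58824669]
```

View pics/s2.png

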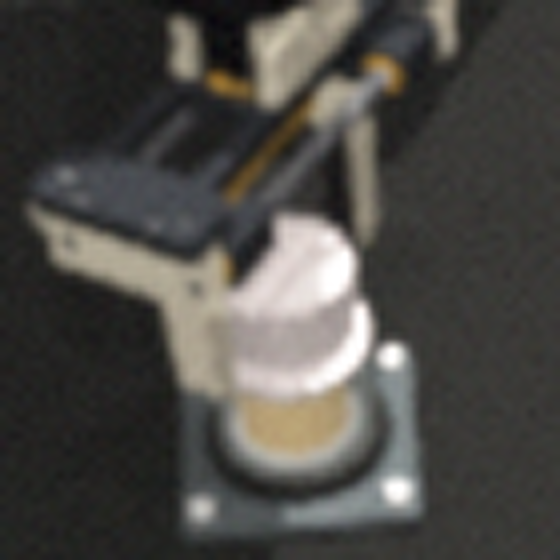

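>>> apply_moves([
  [[0,0,0.2,0,90],[0,0,0.6,0,90],[0,0,1.2,0,90],[0,0,2.0,0,90],[0,0,2.6,0,90],[-0.4,0.6,3.0,0,90],[-0.8,1.4,3.2,0,90],[-1.2,2.2,3.4,0,90],[-1.6,3.0,3.4,0,90],[-1.6,3.2,3.4,0,90]],
])

```text
time_s: 22.55
tcp_pos: [0.3883, -0.0138, 0.2525]
tool_rot: [0.952, 0.305, 0.001, 0.0]
contact_force: [0.4, -0.4, -1.0]
finger_gap: 0.0901
```

```bash
python3 - <<'E'
from st import *
st()
for c in("scene","top"):
    im=get_image(c); o=np.array([int(v)-30 for v in proj(c,(.4703,-.1763,.093))]); S=9
    a=cv2.resize(im[o[1]:o[1]+60,o[0]:o[0]+60,::-1],None,fx=S,fy=S,interpolation=cv2.INTER_CUBIC)
    f=lambda q:tuple(np.int32(np.round((proj(c,q)-o+.5)*S-.5+(np.array([-1.5*S,0]) if c=="scene" else 0))))
    for z,col in((.093+.0145,(0,0,255)),(.093-.0145,(0,255,0))):
        cv2.polylines(a,[np.array([f((.4703+.029*np.cos(t),-.1763+.029*np.sin(t),z)) for t in np.linspace(0,6.28,60)])],True,col,1)
    cv2.imwrite(f"pics/end_{c}.png",a)
    for t in("cap_center","neck"): print(c,t,[(d["p"],np.round(d["at"],4)) for d in landmark_of(t,c)][:4])
E
```

```text
t 22.55 tcp mm [388.28 -13.84 252.5 ] jaw -54.46 tilt [0.001  0.0003] F [ 0.43 -0.43 -1.02] M [-0.063 -0.048  0.013] gap 90.12 j6 0.79
scene cap_center [(0.93, array([0.6184, 0.1369, 0.0224])), (0.84, array([ 0.4733, -0.1744,  0.0922])), (0.52, array([0.4848, 0.1032, 0.0132]))]
scene neck [(0.65, array([ 0.4725, -0.1727,  0.101 ]))]
top cap_center [(0.86, array([0.617 , 0.1393, 0.0201])), (0.75, array([ 0.4702, -0.1788,  0.0952])), (0.73, array([0.4878, 0.1004, 0.0063]))]
top neck [(0.53, array([ 0.4703, -0.1749,  0.0968]))]
```

View pics/end_scene.png

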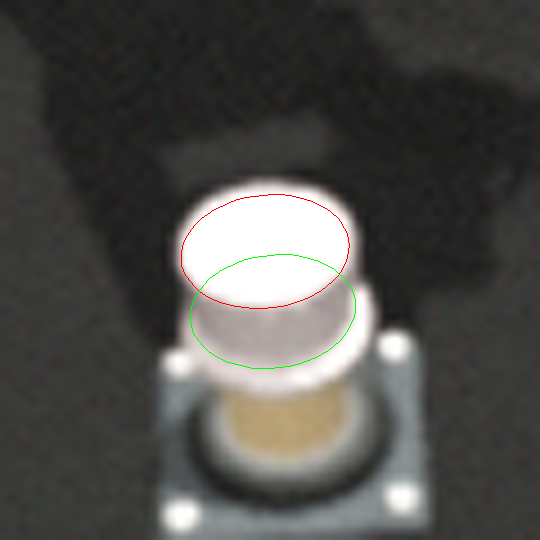

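View pics/end_top.png

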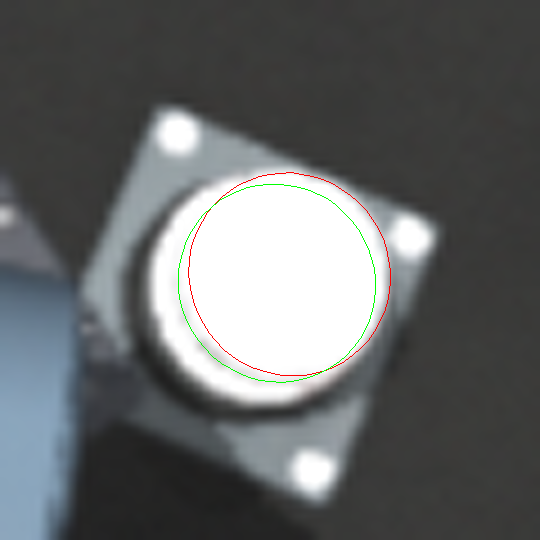

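```bash
python3 - <<'E'
from st import *
c="scene"; o=np.array([int(v)-30 for v in proj(c,(.4703,-.1763,.093))]); S=9
f=lambda q:(proj(c,q)-o+.5)*S-.5
def ext(r,z):
    P=np.array([f((.4703+r*np.cos(t),-.1763+r*np.sin(t),z)) for t in np.linspace(0,6.28,200)]); return np.round([P[:,1].min(),P[:,1].max()],1)
print("top",ext(.029,.1075),"rim",ext(.029,.0785),"shoulder",ext(.033,.07),"shoulderlow",ext(.033,.066))
g=np.mean([get_image(c).astype(float).mean(2) for _ in range(3)],0)
col=g[:,o[0]+29:o[0]+32].mean(1)
for v in range(o[1]+16,o[1]+48): print(round((v-o[1]+.5)*S-.5),int(col[v]),end="; ")
st()
E
```

```text
top [194.2 308.1] rim [254.2 368.2] shoulder [263.8 393.5] shoulderlow [271.8 401.6]
148 57; 157 55; 166 56; 175 65; 184 164; 193 250; 202 254; 211 255; 220 255; 229 255; 238 255; 247 255; 256 255; 265 255; 274 255; 283 255; 292 254; 301 243; 310 189; 319 175; 328 169; 337 167; 346 167; 355 174; 364 194; 373 219; 382 225; 391 199; 400 163; 409 155; 418 153; 427 154; t 23.0 tcp mm [390.47 -16.96 251.36] jaw -54.65 tilt [-0.0005  0.    ] F [-0.17  0.06 -0.41] M [-0.047 -0.038  0.009] gap 89.85 j6 0.79
```

>>> apply_moves([
  [[0.4,-0.8,0,0,30],[0.8,-1.6,0,0,0],[1.2,-2.4,0,0,0],[1.6,-3.2,-0.4,0,0],[1.6,-3.2,-1.2,0,0],[1.6,-3.2,-2.0,0,0],[1.6,-3.2,-2.4,0,0],[1.6,-3.2,-2.6,0,0],[1.6,-3.2,-2.7,0,0],[1.6,-3.2,-2.7,0,0]],
], squeeze=5)

```text
time_s: 24.0
tcp_pos: [0.4705, -0.1765, 0.1168]
tool_rot: [0.953, 0.304, 0.0, 0.0]
contact_force: [-0.0, -0.8, 0.1]
finger_gap: 0.0149
```

>>> apply_moves([
  [[0,0,-0.02,0,0],[0,0,-0.04,0,0],[0,0,-0.06,0,0],[0,0,-0.06,0,0]],
])

```text
time_s: 24.4
tcp_pos: [0.4703, -0.1763, 0.1138]
tool_rot: [0.953, 0.304, 0.0, 0.0]
contact_force: [-0.5, 0.2, -0.6]
finger_gap: 0.0008
```

```bash
python3 -c "
from st import *
st()"
```

```text
t 24.4 tcp mm [ 470.32 -176.29  113.77] jaw -54.58 tilt [ 0.0004 -0.0002] F [-0.53  0.15 -0.64] M [ 0.031  0.018 -0.025] gap 0.76 j6 0.5
```

>>> apply_moves([
  [[0,0,-0.02,0,0],[0,0,-0.04,0,0],[0,0,-0.06,0,0],[0,0,-0.08,0,0],[0,0,-0.08,0,0]],
])

```text
time_s: 24.9
tcp_pos: [0.4702, -0.1762, 0.1094]
tool_rot: [0.953, 0.304, -0.0, -0.0]
contact_force: [-1.2, -0.3, -0.7]
finger_gap: 0.0003
```

>>> apply_moves([
  [[0,0,-0.01,0,0],[0,0,-0.01,0,0]],
])

```text
time_s: 25.1
tcp_pos: [0.4702, -0.1763, 0.109]
tool_rot: [0.953, 0.304, -0.0, -0.0]
contact_force: [0.3, 0.1, -0.5]
finger_gap: 0.0007
```

>>> apply_moves([
  [[0,0,-0.01,0,0],[0,0,-0.01,0,0]],
])

```text
time_s: 25.3
tcp_pos: [0.4702, -0.1763, 0.1085]
tool_rot: [0.953, 0.304, -0.0, -0.0]
contact_force: [0.4, -0.3, -0.4]
finger_gap: 0.0004
```

>>> apply_moves([
  [[0,0,-0.01,0,0],[0,0,-0.01,0,0]],
])

```text
time_s: 25.5
tcp_pos: [0.4702, -0.1763, 0.108]
tool_rot: [0.953, 0.304, -0.0, -0.0]
contact_force: [-0.3, -0.2, -0.2]
finger_gap: 0.0005
```

>>> apply_moves([
  [[0,0,0.4,0,0],[0,0,1.2,0,0],[0,0,2.0,0,0],[-0.4,0.8,2.6,0,0],[-0.8,1.6,2.8,0,0],[-1.2,2.4,2.8,0,0],[-1.6,3.2,2.8,0,0],[-1.6,3.2,2.8,0,0],[-1.6,3.2,2.8,0,0]],
])

```text
time_s: 26.4
tcp_pos: [0.3902, -0.0158, 0.2484]
tool_rot: [0.952, 0.305, 0.0, 0.0]
contact_force: [1.1, -0.9, 0.7]
finger_gap: 0.0006
```

```bash
python3 - <<'E'
from st import *
st(); im=get_image("scene"); cv2.imwrite("pics/final.png",im[:,:,::-1])
E
```

```text
t 26.4 tcp mm [390.24 -15.85 248.36] jaw -54.48 tilt [ 0.001  -0.0003] F [ 1.09 -0.95  0.67] M [-0.017 -0.     0.043] gap 0.62 j6 0.79
```

View pics/final.png

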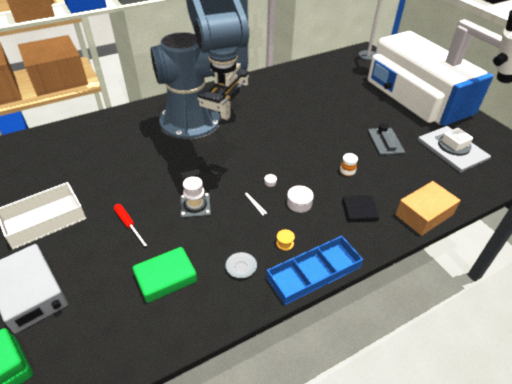

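The cap sits on the canister at (193,190), the bystanders stand where they were, and the arm is clear of everything.

```bash
python3 -c "
from rig import *
print(job_done())"
```

```text
the job is handed in; nothing more can be done
None
```

I closed the canister with the middle-sized cap and handed the job in at about 26 s; `job_done()` gave no verdict.

- **Grasp and approach:** I gripped the cap twice at right angles to centre it in the fingers, then set it on the neck. When the side force reached about 2 N I shifted it half a millimetre to clear it.
- **Thread:** The cap met the ridges at about 5 N (briefly 9.6 N on landing). I turned it back about 32° until the upward force vanished and it dropped into the gaps. I then screwed it about 70° clockwise, following the thread down. Torque rose to 0.37 N m at the end stop, with at most 7.5 N pressing down.
- **Release:** I turned back about 2° to relax the rubber ring, opened the fingers and withdrew. The cap stayed put.

**Last checks**
- **Height:** Closed fingers came down to 108.0 mm over the cap without touching it. This puts its centre at least 8.5 mm below the neck point, against the 8.2 mm required.
- **Pictures:** The last view shows the cap upright on the neck, the arm clear and the bystanders apparently where they were. I did not measure their positions.
- **Disagreements:** The scene camera was about 4–5 mm off sideways from the top camera and the robot. One image estimate put the rim up to 1 mm above the end-stop height, which is why I did the finger check.

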